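Push a vial carrier round the bend into the reading station

TASK

Set the vial carrier upright into the wide open end of the guide channel, then push it along the channel floor, round the bend and on into the reading station, against the spring buffer, until the side latch snaps shut behind it. Slide it all the way, never lifting it out over the bend or the last leg; push gently, feeling for jams and never ramming it, and leave the tape roll and the timer where they lie. Finish with the carrier latched and let go.

Things in the scene. Friction and masses are not known exactly. Their poses are not given: they have to be found in the camera images.
- carrier: Grey plastic vial carrier, loose, 0.25 kg, same fore and aft. Shoe 58 long (x), 34 wide (y), round ends, 14 high. On its middle a block 30 long, 34 wide, flat faces, from 14 to 46 high, with a vial fixed in it (cap top 73 high). Origin: centre of underside, z up. Grip the block across its 34 mm; push the middle of its flat rear face, 27 to 46 mm up, clear of walls and latch.
- track: Fixed aluminium guide channel, an L from above. Floor at z = 4 mm, wall tops at z = 18, walls 5 thick. Origin: where the legs' centre lines would cross, at the worktop. First leg along y (x = 0); bend: quarter circle of centre line radius 70 about (70, 70), from (0, 70) to (70, 0) mm; last leg along x (y = 0) toward +x. Bend and last leg 38 mm wide. Travel: -y, left turn, +x.
- load (a point): Loading place: point on the channel floor on the first leg's centre line, at (0, 140, 4) mm of the track. The mouth there is 46 mm wide, from its open end at y = 190 to y = 105, narrowing to 38 mm at y = 85. Set the carrier here with its length along the leg, then push it toward the bend.
- bend_mid (a point): Point on the channel floor in the middle of the bend, on the centre line. Free sliding takes 1 to 6 N; more than about 12 N of push means a jam. From the mouth (y < 90 mm) on, the carrier must never press on channel or station with more than 30 N.
- home_mid (a point): Point on the last leg's floor, at (146, 0, 4) mm of the track. The reading station (dark clamped foot, white head 70 mm high beyond) is clamped anywhere in a 32 mm span, not measured: when latched, the carrier's origin is 0 to 16 mm before or beyond this point. Its spring buffer (z 29 to 47) meets the block's front 3.5 mm before the latch snaps: 1.5 N, 0.8 N more per mm; solid stop 4.5 mm after.
- latch (a joint): Sideways displacement (m) of the station's steel latch bolt, z 20 to 28 mm, on the last leg's -y side (cover up to z = 34): 0 shut, nose 9 mm inside the channel; 0.003 to 0.007 while the block holds it aside, over the last 50 mm or so of travel; then it springs shut behind the block's rear face. Passing it and compressing the buffer to the latch point takes about 5 to 10 N of push in all.
- tape: Beige tape roll, 62 mm across, 18 mm high, lying flat inside the L of the channel; a bystander. Origin: centre of its underside.
- timer: Small white timer, 50 x 62 mm, 18 mm high, beside the carrier's starting place; a bystander. Origin: centre of its underside.
Not all that is in view belongs to the job. There is more than one size of the carrier; the one meant has the size given above.

How it is judged:
On the way, in this order (a step that is already met when the one before it is completed fails the run):
1. the carrier stands in the first leg of the channel, lengthwise, on its floor (x of carrier in the frame of track between -0.009 and 0.009 m and y of carrier in the frame of track between 0.095 and 0.175 m and z of carrier in the frame of track below 0.009 m and angle between the x axis of carrier and the y axis of track, either way round below 0.3 rad and angle between carrier's own z axis and vertical below 0.1 rad), for 0.2 s.
2. the carrier slides through the middle of the bend on the channel floor (horizontal distance between carrier and bend_mid below 0.025 m and z of carrier in the frame of track below 0.009 m), for 0.05 s.
3. the carrier, on the floor of the last leg, pushes the latch aside (x of carrier in the frame of track above 0.085 m and y of carrier in the frame of track between -0.006 and 0.006 m and z of carrier in the frame of track below 0.009 m and value of joint latch above 0.004 m), for 0.1 s.
At the end, for the whole second after the job is handed in: the carrier stands upright (within 0.1 rad) on the floor of the last leg, more than 122 mm along the track's x axis and within 5 mm of its centre line, the latch shut behind it (bolt within 2.5 mm of shut), at rest and let go (x of carrier in the frame of track above 0.122 m and y of carrier in the frame of track between -0.005 and 0.005 m and z of carrier in the frame of track below 0.009 m and value of joint latch below 0.0025 m and angle between the x axis of carrier and the x axis of track, either way round below 0.12 rad and angle between carrier's own z axis and vertical below 0.1 rad and linear speed of carrier below 0.02 m/s); the robot touches nothing.
It fails at once if the carrier presses on the channel or station with more than 30 N on its way from the mouth to home (contact force between carrier and track above 30 N and y of carrier in the frame of track below 0.09 m and x of carrier in the frame of track above -0.05 m).
It fails at once if the carrier is lifted out over the bend or the last leg (more than 12 mm off the channel floor) (x of carrier in the frame of track between -0.03 and 0.25 m and y of carrier in the frame of track between -0.04 and 0.075 m and z of carrier in the frame of track above 0.016 m).
It fails at once if the tape roll is moved by more than 15 mm (distance of tape from where it was at the start of the episode above 0.015 m).
It fails at once if the timer is moved by more than 15 mm (distance of timer from where it was at the start of the episode above 0.015 m).
It also fails if it takes over 72 s, if anything falls off the work surface, if the arm or the gripper's body presses on something with over 40 N, if the wrist force passes 120 N, or if a joint passes its speed limit or range.

ROBOT

A 7-joint arm with a two-finger parallel gripper is mounted at the origin on a cart in front of the work surface, level with it; the furniture and walls round the work are solid. World frame = base frame: x ahead of the robot, y to its left, z up, the work surface at z = 0. Lengths are in m, angles in rad, forces in N, time in s.
With the tool pointing down it reaches from about 0.4 to 0.85 m from the base axis. Payload 10.4 kg.
Tool frame: the origin (TCP) lies at the very end of the fingers, on their centre line; the grasp point (between the pads) lies r.tcp_to_grasp behind it (r.tcp_to_grasp is the distance from the TCP to the grasp point, in m); z points along the fingers, y is the line along which they close (so a half turn about z gives the same grasp; the last joint's range is limited). The gripper opens to 87 mm and grips with 3 to 60 N. Pads are 19 mm wide; open, the fingers measure 117 mm over their backs; the gripper's body (75 mm by 190 mm) begins 51 mm behind the grasp point.
Start: joints at [-1.317, 0.332, -0.065, 1.46, 0.022, 1.35, -0.088], TCP at [0.171, 0.601, 0.223] pointing down, gripper open.
Joint ranges: [-2.6, 2.6], [-0.5, 2.12], [-1.47, 1.34], [0.16, 2.42], [-1.27, 4.41], [0.06, 2.06], [-2.6, 2.6]. Speed limits (rad/s): [2.22, 2.22, 2.79, 2.79, 3.14, 3.14, 3.14].

INTERFACE

Orientations are given as a unit quaternion [x, y, z, w].
In Python, from bench import monitor, cams, ticket, r gives the robot as it stands.
- The arm moves only by the shell command python3 -m crank 'ROWS' [OPENING] [FORCE]. ROWS is a JSON object whose one key "steps" holds a list of rows, each a list of 2 entries, a list of its own where there are three numbers: the shift along the world's x, y, z in units of 25 mm (1.0 is 25 mm), then the turn, a rotation vector about the world's x, y, z in units of 5 degrees (1.0 is 5 degrees). In form: {"steps": [[[x, y, z], [ax, ay, az]], ...]}. A call has 1 to 10 rows; each row shifts and turns the commanded pose from where the row before left it; what a row does not reach is not made up. A row lasts 1/12 s, in which the tool goes at most 41.7 mm and 7.16 degrees, less where a joint would pass 70% of its speed; a pose out of reach is approached as far as the arm can. A call is refused whole if a number of a shift passes 1 or a number of a turn 1, either way. A call with a gripper value outside its range is refused whole. OPENING is the finger opening in mm, from 0 to 87, set as the call begins (- or left out, the last holds). The fingers move at their own pace and stop on an object; FORCE is the grip in N (left out, the last holds). Time passes only in rows, so rows that do not move let the fingers close. It gives the time, the measured TCP pose, the force, the opening and the grip force at its end, in the units of the state.
- monitor.read_state(): the state, without advancing time (a new reading comes with each control period).
- cams.camera(name): name is "side" or "top" or "wrist"; returns a dict with "pixels" (384x512x3 uint8, blue, green, red), "z_map" (384x512 float32, m along the optical axis (not along the pixel's ray), 0 where there is no reading), "vfov" (degrees; the focal length in pixels is half the picture's height over the tangent of half this angle, whatever the lens; pixels are square), "cx", "cy" (the principal point, pixels), "T" (4x4, takes a point from camera to world coordinates). Camera axes: x right, y up, looking along -z (the intrinsics and any distortion apply to the point x, -y, -z); pixel columns grow to the right and rows downward; lengths in m; the calibration is good to about 2 mm. A picture is of the moment at which its call begins.
- ticket.close_job(): hands the job in; it is judged then, once.
The state is a dict: "time": time; "joint_positions": joint angles; "joint_vel": joint speeds; "joint_torque": joint torques, N m; "ee_pos": TCP position; "eef_rot": TCP orientation; "ft_force": force on the tool from outside, world axes, zero at the start; "torque": the same for the moment, N m; "width": finger opening in m; "grip_force": force on a finger pad.
Only numpy, scipy, OpenCV 4.12 (cv2) and the standard library are available. Lean on these libraries where they do the work, as an engineer would, in place of code of your own. Each camera call takes 0.05 s, during which the arm holds its last target. There are 200 camera calls.

## Working session

There is one attempt and no reset: what is moved stays moved. The work goes in short steps, Python scripts to look and compute and a shell command to move; the robot and the scene stay as the last step left them, time stands still between calls to the robot, and variables do not carry over. Pictures are saved under pics/ and viewed, at most 10 in all, crops included, and the job is handed in when it is done.

```bash
ls; mkdir -p pics; cat > h.py <<'E'
import numpy as np,cv2
from bench import monitor,cams,ticket,r
def K(c):
    h,w=c["pixels"].shape[:2]; f=h/2/np.tan(np.radians(c["vfov"])/2); return f
def ray(c,u,v,z):
    f=K(c);d=np.array([(u-c["cx"])/f,-(v-c["cy"])/f,-1.]);T=np.array(c["T"])
    d=T[:3,:3]@d;o=T[:3,3];return o+d*(z-o[2])/d[2]
def cloud(c):
    f=K(c);Z=c["z_map"];v,u=np.mgrid[:Z.shape[0],:Z.shape[1]]
    P=np.stack([(u-c["cx"])/f*Z,-(v-c["cy"])/f*Z,-Z],-1);T=np.array(c["T"])
    return P@T[:3,:3].T+T[:3,3]
def st():
    s=monitor.read_state();print(s["time"],np.round(s["ee_pos"],4),np.round(s["eef_rot"],3),np.round(s["ft_force"],1),s["width"],s["grip_force"])
E
python3 - <<'E'
from h import *
st();print(r.tcp_to_grasp)
ims=[]
for n in("top","side"):
    c=cams.camera(n);np.save(n+".npy",c,allow_pickle=True);print({k:v for k,v in c.items() if k not in("pixels","z_map")})
    cv2.imwrite(f"pics/{n}.png",cv2.resize(c["pixels"],(800,600),interpolation=cv2.INTER_CUBIC))
E
```

```text
pics
0.0 [0.1707 0.6008 0.2218] [ 0.138  0.99  -0.001 -0.   ] [-0.2 -0.4 -0.1] 0.08723885501258874 0.0
0.0187
{'vfov': 49.27026382969762, 'cx': 260.0712671756472, 'cy': 189.69069203240187, 'T': array([[ 0.00413276,  0.9809624 , -0.1941538 ,  0.33123033],
       [-0.99975395,  0.00828457,  0.02057704, -0.03887868],
       [ 0.02179378,  0.19402098,  0.98075526,  0.96623286],
       [ 0.        ,  0.        ,  0.        ,  1.        ]])}
{'vfov': 52.88428728232086, 'cx': 260.016332575069, 'cy': 187.6456901032272, 'T': array([[ 0.9273797 ,  0.16743374, -0.33456366,  0.18283123],
       [-0.37405582,  0.43172143, -0.8207916 , -0.85011957],
       [ 0.0070101 ,  0.88633095,  0.46299926,  0.49060744],
       [ 0.        ,  0.        ,  0.        ,  1.        ]])}
```

View pics/top.png

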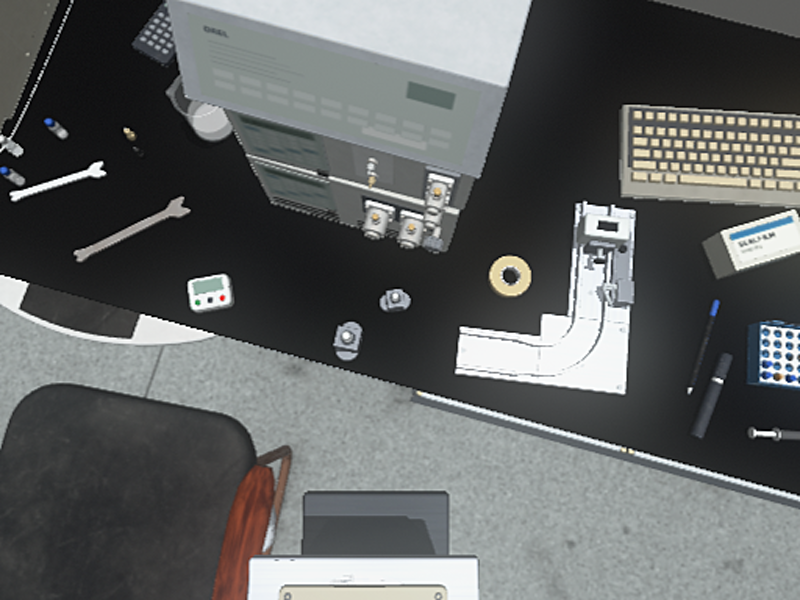

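View pics/side.png

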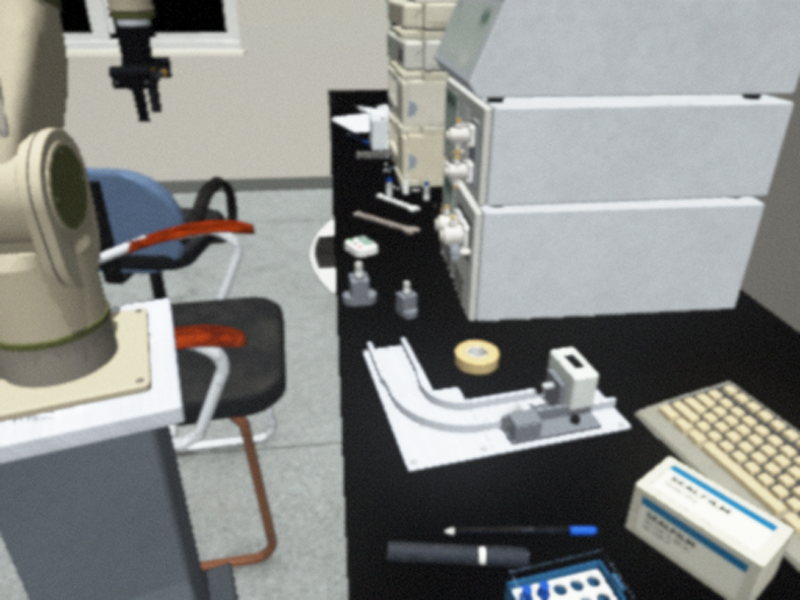

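Top view (800×600 picture): two carriers, a larger one at (347,341) and a smaller one at (395,299). The timer is at (210,292), the tape at (510,276), and the track is an L from its mouth at (460,350) to the station at (605,250). The longer one (347,341) looks like the 58 mm carrier, so I'll measure both and check a crop.

```bash
python3 - <<'E'
from h import *
c=np.load("top.npy",allow_pickle=True).item();P=cloud(c);Z=P[...,2]
im=c["pixels"]
cv2.imwrite("pics/crop.png",cv2.resize(im[165:235,205:285],None,fx=8,fy=8,interpolation=cv2.INTER_CUBIC))
cv2.imwrite("pics/trk.png",cv2.resize(im[120:260,280:415],None,fx=4.2,fy=4.2,interpolation=cv2.INTER_CUBIC))
for n,(v0,v1,u0,u1) in dict(A=(200,236,208,236),B=(180,202,240,266)).items():
    z=Z[v0:v1,u0:u1];p=P[v0:v1,u0:u1]
    for lo,hi in((.006,.02),(.035,.055),(.06,.09)):
        q=p[(z>lo)&(z<hi)]
        if len(q)>3:
            rc=cv2.minAreaRect((q[:,:2]*1000).astype(np.float32));print(n,lo,len(q),np.round(rc[0],1),np.round(rc[1],1),round(rc[2],1),"maxz",round(q[:,2].max(),4), "medz",np.round(np.median(q[:,2]),4))
    q=p[(z>.006)];rc=cv2.minAreaRect((q[:,:2]*1000).astype(np.float32));print(n,"all",rc)
print("table z",np.median(Z[180:200,290:305]))
for nm,(u,v) in dict(tape=(510,276),timer=(210,292),mouthA=(460,328),mouthB=(456,374),head=(605,228)).items():
    u,v=int(u*.64),int(v*.64);print(nm,np.round(P[v,u],3))
E
```

```text
A 0.006 119 [453.6  24. ] [32.3 56.1] 76.7 maxz 0.0192 medz 0.0135
A 0.035 178 [454.2  24.9] [33.9 30.4] 79.0 maxz 0.0539 medz 0.0454
A 0.06 29 [454.   24.5] [10.7 11.3] 66.6 maxz 0.0741 medz 0.0713
A all ((401.7737731933594, 7.7841644287109375), (163.27139282226562, 44.24513626098633), 18.321208953857422)
B 0.006 85 [512.9 -42.4] [25. 43.] 8.1 maxz 0.0195 medz 0.0101
B 0.035 61 [513.9 -41.9] [24.9 22.4] 7.9 maxz 0.0541 medz 0.0368
B all ((429.24603271484375, -43.87700271606445), (195.84912109375, 41.938053131103516), 0.9042561054229736)
table z -0.0005626129435392646
tape [ 0.557 -0.216 -0.   ]
timer [0.525 0.23  0.02 ]
mouthA [ 0.478 -0.139 -0.003]
mouthB [ 0.407 -0.131 -0.   ]
head [ 0.614 -0.343  0.069]
```

View pics/crop.png

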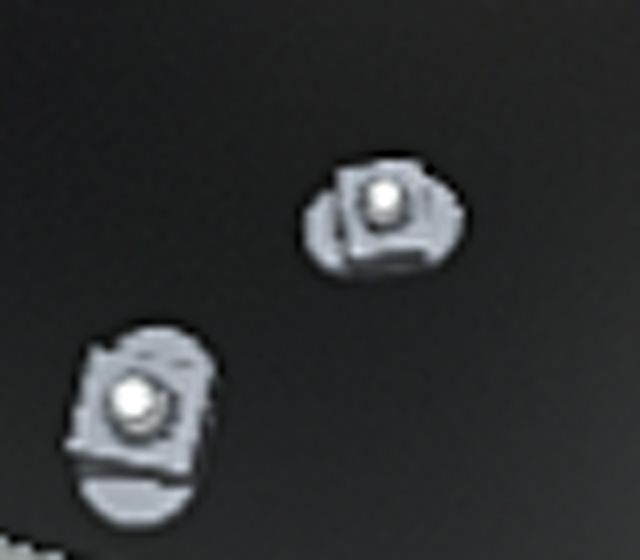

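View pics/trk.png

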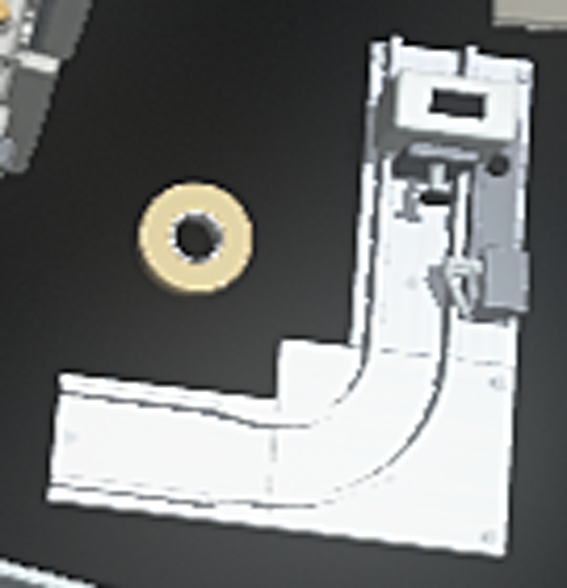

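The crop shows two candidates. The lower-left one (A, crop (140,410)) measures 56×33 mm with a 34×30 block and a 74 mm cap. The upper-right one (B, crop (385,215)) measures only 43×25 mm. A is the one meant. The track crop shows the mouth on the left, and the leg going right to the bend and then up to the station. The track is yawed about -6.6°.

Moving toward A.

```bash
python3 -m crank '{"steps":[[[0.5,-1,0],[0,0,0]],[[0.5,-1,0],[0,0,0]],[[0.5,-1,0],[0,0,0]],[[0.5,-1,0],[0,0,0]],[[0.5,-1,0],[0,0,0]],[[0.5,-1,0],[0,0,0]],[[0.5,-1,0],[0,0,0]],[[0.5,-1,0],[0,0,0]],[[0.5,-1,0],[0,0,0]],[[0.5,-1,0],[0,0,0]]]}' 87; python3 -m crank '{"steps":[[[0.5,-1,0],[0,0,0]],[[0.5,-1,0],[0,0,0]],[[0.5,-1,0],[0,0,0]],[[0.5,-1,0],[0,0,0]],[[0.5,-1,0],[0,0,0]],[[0.5,-1,0],[0,0,0]],[[0.5,-1,0],[0,0,0.9]],[[0.4,-1,0],[0,0,0]],[[0,0,0],[0,0,0]],[[0,0,0],[0,0,0]]]}'; python3 - <<'E'
from h import *
st();print(np.round(monitor.read_state()["joint_positions"],2))
c=cams.camera("wrist");np.save("w1.npy",c,allow_pickle=True);cv2.imwrite("pics/w1.png",c["pixels"]);print(c["T"],c["vfov"])
E
```

```text
time: 0.93
ee_pos: [0.2961, 0.3497, 0.2223]
eef_rot: [0.138, 0.99, -0.0, -0.0]
ft_force: [0.0, -0.7, 0.4]
width: 0.087
grip_force: 0.0
time: 1.77
ee_pos: [0.3935, 0.1502, 0.2225]
eef_rot: [0.101, 0.995, 0.0, -0.0]
ft_force: [0.0, 0.6, -0.3]
width: 0.0871
grip_force: 0.0
1.7667 [0.3935 0.1502 0.2225] [ 0.101  0.995  0.    -0.   ] [ 0.   0.6 -0.3] 0.08713196766036618 0.0
[-0.85 -0.15  0.35  1.97  0.05  1.31  0.85]
[[ 1.98932745e-01 -9.49467569e-01 -2.42769641e-01  3.27894416e-01]
 [ 9.80013090e-01  1.92814619e-01  4.89577963e-02  1.63647323e-01]
 [ 3.25695988e-04 -2.47656735e-01  9.68847788e-01  3.85886404e-01]
 [ 0.00000000e+00  0.00000000e+00  0.00000000e+00  1.00000000e+00]] 66.15774252837772
```

View pics/w1.png

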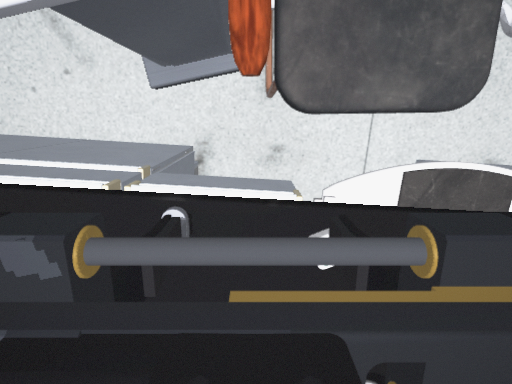

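The wrist view shows mostly gripper parts: the finger bar across row 250, with floor and chair above it. It isn't useful for the carrier, so I'll rely on the top and side cameras and get the track pose from wall-top depth points.

```bash
python3 - <<'E'
from h import *
th=np.radians(-6.6);R=np.array([[np.cos(th),-np.sin(th)],[np.sin(th),np.cos(th)]])
for n in("top","side"):
    c=np.load(n+".npy",allow_pickle=True).item();P=cloud(c);
    q=P.reshape(-1,3);b=(q[:,0]>.38)&(q[:,0]<.72)&(q[:,1]<-.1)&(q[:,1]>-.42)
    q=q[b];print(n,"floorish",np.round(np.percentile(q[(q[:,2]>.001)&(q[:,2]<.008)][:,2],[10,50,90]),4))
    w=q[(q[:,2]>.013)&(q[:,2]<.022)]
    l=(w[:,:2]-[.45,-.32])@R*1000   # local coordinates about guess
    print(len(l),l.min(0),l.max(0))
    cnv=np.zeros((300,330),np.uint8)
    x=np.round(l[:,0]+60).astype(int);y=np.round(l[:,1]+80).astype(int);ok=(x>=0)&(x<330)&(y>=0)&(y<300)
    cnv[y[ok],x[ok]]=255;cv2.imwrite(f"pics/wall_{n}.png",cnv[::-1])
    A=cv2.imread("pics/wall_top.png",0)
B=cv2.imread("pics/wall_side.png",0)
cv2.imwrite("pics/walls.png",np.hstack([A,B]))
P=cloud(np.load("top.npy",allow_pickle=True).item()).reshape(-1,3)
m=P[(P[:,2]>.06)&(P[:,1]>-.1)&(P[:,1]<.3)&(P[:,0]>.45)]
for lo in(.06,.1,.2,.3,.4):
    k=m[(m[:,2]>lo)&(m[:,2]<lo+.1)];print("instr",lo,k[:,0].min(),k[:,1].min())
E
```

```text
top floorish [0.0013 0.0029 0.0054]
1280 [-55.73988324 -69.59107049] [279.67577295 222.27861466]
side floorish [0.002  0.0033 0.0053]
1511 [-56.65350112 -69.49266972] [278.11367752 233.65515757]
instr 0.06 0.45008289233115395 -0.09986911413879891
instr 0.1 0.5612020885835959 -0.09986911413879891
instr 0.2 0.5541210729805663 -0.09961036374424537
instr 0.3 0.5541025330871475 -0.0999975578733929
instr 0.4 0.5844312992885589 -0.09998908341960427
```

View pics/walls.png

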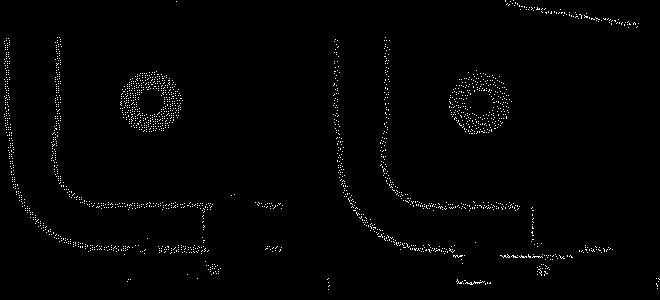

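The wall map (top view left, side view right) shows clean wall tops. The mouth walls are at px x≈7 and 58, the last-leg walls at py≈205 and 248, and the tape ring at (150,102).

```bash
python3 - <<'E'
from h import *
th0=np.radians(-6.6);R=np.array([[np.cos(th0),-np.sin(th0)],[np.sin(th0),np.cos(th0)]])
for n in("top","side"):
    q=cloud(np.load(n+".npy",allow_pickle=True).item()).reshape(-1,3)
    w=q[(q[:,2]>.015)&(q[:,2]<.021)&(q[:,0]>.38)&(q[:,0]<.72)&(q[:,1]<-.1)]
    l=(w[:,:2]-[.45,-.32])@R*1000
    def fit(x0,x1,y0,y1,ax):
        s=l[(l[:,0]>x0)&(l[:,0]<x1)&(l[:,1]>y0)&(l[:,1]<y1)]
        p=np.polyfit(s[:,ax],s[:,1-ax],1);r_=s[:,1-ax]-np.polyval(p,s[:,ax]);s=s[abs(r_)<3];p=np.polyfit(s[:,ax],s[:,1-ax],1);return p,len(s)
    a,b=fit(-60,-46,105,180,1),fit(-9,6,105,180,1)
    e,f=fit(40,140,8,20,0),fit(20,140,-36,-22,0)
    print(n,[(np.round(k[0],3),k[1]) for k in(a,b,e,f)])
    s1=(a[0][0]+b[0][0])/2; s2=e[0][0]
    th=th0+np.arctan((s2-s1)/2);print("theta",np.degrees(th0+np.arctan(s2)),np.degrees(th0-np.arctan(s1)))
    m=(a[0]+b[0])/2; yw=e[0]-[0,21.5]
    y=np.polyval(yw,-27);x=np.polyval(m,y);y=np.polyval(yw,x)
    o=np.array([.45,-.32])+R@np.array([x,y])/1000;print("origin",np.round(o,4), "wall mid y:",np.polyval((e[0]+f[0])/2,60)-np.polyval(yw,60))
    for nm,p in dict(load=(0,140),bend=(70-70*.7071,)*2,home=(146,0)).items():print(nm,np.round(o+R@np.array(p)/1000,4))
    # carrier block top
    k=q[(q[:,2]>.042)&(q[:,2]<.05)&(abs(q[:,0]-.454)<.04)&(abs(q[:,1]-.025)<.04)]
    print("block",np.round(k.mean(0),4),cv2.minAreaRect((k[:,:2]*1000).astype(np.float32)))
    k=q[(q[:,2]>.009)&(q[:,2]<.05)&(abs(q[:,0]-.454)<.05)&(abs(q[:,1]-.025)<.04)]
    print("all",cv2.minAreaRect((k[:,:2]*1000).astype(np.float32)))
E
```

```text
top [(array([-2.0000e-03, -5.3015e+01]), 68), (array([ 0.009, -3.685]), 70), (array([-2.0000e-03,  1.4038e+01]), 87), (array([-1.600e-02, -2.789e+01]), 88)]
theta -6.697078513909589 -6.809885160148379
origin [ 0.421  -0.3241] wall mid y: 0.11508182697942182
load [ 0.437 -0.185]
bend [ 0.4437 -0.3061]
home [ 0.566  -0.3409]
block [0.4535 0.0247 0.0456] ((454.3089904785156, 24.98697853088379), (33.72014617919922, 30.096052169799805), 78.08314514160156)
all ((453.7776794433594, 24.946157455444336), (34.007476806640625, 56.11517333984375), 78.47724151611328)
side [(array([ 5.0000e-03, -5.4839e+01]), 42), (array([ 1.000e-03, -3.722e+00]), 46), (array([2.0000e-03, 1.2838e+01]), 82), (array([ -0.071, -26.956]), 51)]
theta -6.494660274748555 -6.7635738829230325
origin [ 0.4199 -0.3253] wall mid y: -0.5736088700859145
load [ 0.436  -0.1862]
bend [ 0.4426 -0.3073]
home [ 0.5649 -0.3421]
block [0.4515 0.0188 0.0452] ((452.7965393066406, 22.6778564453125), (34.5009651184082, 29.186059951782227), 79.626708984375)
all ((452.66253662109375, 22.872121810913086), (35.471580505371094, 54.32448959350586), 76.81539154052734)
```

```bash
python3 -m crank '{"steps":[[[0.4,-0.84,0],[0,0,0]],[[0.4,-0.84,0],[0,0,0]],[[0.4,-0.84,0],[0,0,0]],[[0.4,-0.84,0],[0,0,0]],[[0.4,-0.84,0],[0,0,0]],[[0.4,-0.84,0],[0,0,0]],[[0,0,-0.7],[0,0,0]],[[0,0,-0.7],[0,0,0]],[[0,0,-0.7],[0,0,0]],[[0,0,0],[0,0,0]]]}' 87
```

```text
time: 2.65
ee_pos: [0.4514, 0.0262, 0.1672]
eef_rot: [0.098, 0.995, -0.001, -0.002]
ft_force: [-0.3, -0.3, 0.3]
width: 0.0871
grip_force: 0.0
```

```bash
python3 -m crank '{"steps":[[[0.08,-0.07,-0.7],[0,0,0]],[[0,0,-0.8],[0,0,0]],[[0,0,-0.8],[0,0,0]],[[0,0,-0.8],[0,0,0]],[[0,0,-0.8],[0,0,0]],[[0,0,-0.8],[0,0,0]],[[0,0,-0.6],[0,0,0]],[[0,0,-0.4],[0,0,0]],[[0,0,0],[0,0,0]],[[0,0,0],[0,0,0]]]}' 87; python3 -m crank '{"steps":[[[0,0,0],[0,0,0]],[[0,0,0],[0,0,0]],[[0,0,0],[0,0,0]],[[0,0,0],[0,0,0]],[[0,0,0],[0,0,0]],[[0,0,0],[0,0,0]],[[0,0,0],[0,0,0]],[[0,0,0],[0,0,0]],[[0,0,0],[0,0,0]],[[0,0,0],[0,0,0]]]}' 30 20
```

```text
time: 3.48
ee_pos: [0.4555, 0.024, 0.028]
eef_rot: [0.099, 0.995, -0.0, -0.0]
ft_force: [0.9, -0.4, -0.4]
width: 0.0872
grip_force: 0.0
time: 4.32
ee_pos: [0.4554, 0.0237, 0.0276]
eef_rot: [0.099, 0.995, 0.0, 0.0]
ft_force: [0.7, 0.9, 0.5]
width: 0.0339
grip_force: 20.0
```

```bash
python3 -m crank '{"steps":[[[0,0,0.6],[0,0,0]],[[0,0,0.7],[0,0,0]],[[0,0,0.7],[0,0,0]],[[0,0,0.7],[0,0,0]],[[0,0,0.5],[0,0,0]],[[0,0,0],[0,0,1]],[[0,0,0],[0,0,0]]]}'; python3 -c "
from h import *
print(np.round(monitor.read_state()['joint_positions'],2))"
```

```text
time: 4.9
ee_pos: [0.4554, 0.0235, 0.108]
eef_rot: [0.053, 0.999, 0.0, 0.0]
ft_force: [-0.5, 0.2, -2.5]
width: 0.0338
grip_force: 20.0
[-0.71  0.05  0.58  2.06 -0.03  1.04  1.35]
```

```bash
python3 -m crank '{"steps":[[[-0.04,-0.46,0],[0,0,1]],[[-0.04,-0.46,0],[0,0,1]],[[-0.04,-0.46,0],[0,0,1]],[[-0.04,-0.46,0],[0,0,1]],[[-0.04,-0.46,0],[0,0,1]],[[-0.04,-0.46,0],[0,0,1]],[[-0.04,-0.46,0],[0,0,1]],[[-0.04,-0.46,0],[0,0,1]],[[-0.04,-0.46,0],[0,0,1]],[[0,0,0],[0,0,0]]]}'; python3 -m crank '{"steps":[[[-0.04,-0.46,0],[0,0,1]],[[-0.04,-0.46,0],[0,0,1]],[[-0.04,-0.46,0],[0,0,1]],[[-0.04,-0.46,0],[0,0,1]],[[-0.04,-0.46,0],[0,0,1]],[[-0.04,-0.46,0],[0,0,1]],[[-0.04,-0.46,0],[0,0,1]],[[-0.04,-0.46,0],[0,0,1]],[[0,0,0],[0,0,1]],[[0,0,0],[0,0,0]]]}';  python3 - <<'E'
from h import *
s=monitor.read_state();print(np.round(s["joint_positions"],2))
q=s["eef_rot"];from scipy.spatial.transform import Rotation as Ro
y=Ro.from_quat(q).as_matrix()[:,1];print("tool y ang",np.degrees(np.arctan2(y[1],y[0])))
P=cloud(cams.camera("side")).reshape(-1,3)
p=P[(P[:,2]>.08)&(P[:,2]<.1)&(abs(P[:,0]-s["ee_pos"][0])<.03)&(abs(P[:,1]-s["ee_pos"][1])<.05)]
print("shoe pts",len(p),p.min(0) if len(p) else 0,p.max(0) if len(p) else 0)
E
```

```text
time: 5.73
ee_pos: [0.4454, -0.0822, 0.1069]
eef_rot: [-0.331, 0.944, -0.0, -0.001]
ft_force: [-0.8, -0.9, -2.3]
width: 0.0339
grip_force: 20.0
time: 6.57
ee_pos: [0.4331, -0.1243, 0.0914]
eef_rot: [-0.451, 0.892, -0.006, -0.03]
ft_force: [-0.1, 0.3, -2.0]
width: 0.0337
grip_force: 20.0
[ 0.39  0.12 -0.26  2.02  0.09  1.05  2.59]
tool y ang 143.6220333632464
shoe pts 167 [ 0.40827466 -0.15191212  0.08051101] [ 0.46133713 -0.11837981  0.09977696]
```

```bash
python3 -m crank '{"steps":[[[0,0,0.3],[0,0,-1]],[[0,0,0.3],[0,0,-1]],[[0,0,0],[0,0,-1]],[[0,0,0],[0,0,-1]],[[0,0,0],[0,0,-1]],[[0,0,0],[0,0,-1]],[[0,0,0],[0,0,-1]],[[0,0,0],[0,0,-1]],[[0,0,0],[0,0,-1]],[[0,0,0],[0,0,-1]]]}'; cat >> h.py <<'E'
from scipy.spatial.transform import Rotation as Ro
def ang():
    s=monitor.read_state();M=Ro.from_quat(s["eef_rot"]).as_matrix()
    st();print("J",np.round(s["joint_positions"],2),"yang",np.round(np.degrees(np.arctan2(M[1,1],M[0,1])),1),"z",np.round(M[:,2],3),
     "fixrot units",np.round(np.degrees(np.cross(M[:,2],[0,0,-1]))/5,2))
    th=np.radians(-6.7);R=np.array([[np.cos(th),-np.sin(th)],[np.sin(th),np.cos(th)]])
    print("track",np.round((np.array(s["ee_pos"][:2])-[.4205,-.3247])@R*1000,1),"F track",np.round(np.array(s["ft_force"][:2])@R,1))
E
python3 -c "
from h import *
ang()"
```

```text
time: 7.45
ee_pos: [0.4343, -0.1233, 0.1073]
eef_rot: [-0.031, 0.999, 0.006, -0.03]
ft_force: [-0.5, -0.4, -2.7]
width: 0.0338
grip_force: 20.0
7.45 [ 0.4343 -0.1233  0.1073] [-0.031  0.999  0.006 -0.03 ] [-0.5 -0.4 -2.7] 0.033837859651742436 19.988481402397156
J [ 0.35  0.11 -0.18  1.98  0.02  1.11  1.79] yang 93.6 z [-0.06   0.01  -0.998] fixrot units [-0.12 -0.69 -0.  ]
track [ -9.8 201.6] F track [-0.5 -0.5]
```

```bash
python3 -m crank '{"steps":[[[0,-0.25,0],[-0.12,-0.69,0]],[[0,-0.25,0],[0,0,-1]],[[0,-0.25,0],[0,0,-1]],[[0,-0.25,0],[0,0,-1]],[[0,-0.25,0],[0,0,-1]],[[0,-0.25,0],[0,0,-1]],[[0,-0.25,0],[0,0,-1]],[[0,-0.25,0],[0,0,-1]],[[0.1,-0.25,0],[0,0,-1]],[[0,-0.25,0],[0,0,-1]]]}'; python3 -m crank '{"steps":[[[0,0,0],[0,0,-1]],[[0,0,0],[0,0,-1]],[[0,0,0],[0,0,-1]],[[0,0,0],[0,0,-1]],[[0,0,0],[0,0,-1]],[[0,0,0],[0,0,-1]],[[0,0,0],[0,0,-1]],[[0,0,0],[0,0,-1]],[[0,0,0],[0,0,-1]],[[0,0,0],[0,0,-1]]]}';python3 -m crank '{"steps":[[[0,0,0],[0,0,-1]],[[0,0,0],[0,0,0]]]}'
python3 -c "
from h import *
ang()"
```

```text
time: 8.28
ee_pos: [0.4372, -0.1861, 0.1073]
eef_rot: [0.354, 0.935, -0.0, -0.0]
ft_force: [0.5, -0.3, -1.3]
width: 0.0338
grip_force: 20.0
time: 9.12
ee_pos: [0.4368, -0.1858, 0.1073]
eef_rot: [0.716, 0.698, -0.0, -0.0]
ft_force: [0.3, 0.8, -2.2]
width: 0.0339
grip_force: 20.0
time: 9.28
ee_pos: [0.4369, -0.1858, 0.1073]
eef_rot: [0.745, 0.667, -0.0, -0.0]
ft_force: [-0.7, -0.3, -2.3]
width: 0.0335
grip_force: 20.0
9.2833 [ 0.4369 -0.1858  0.1073] [ 0.745  0.667 -0.    -0.   ] [-0.7 -0.3 -2.3] 0.033525283922276355 19.993624985218048
J [ 0.34  0.11 -0.04  1.98  0.    1.05  0.19] yang -6.4 z [-0.001  0.    -1.   ] fixrot units [-0.   -0.01 -0.  ]
track [  0.  139.8] F track [-0.7 -0.4]
```

```bash
python3 -m crank '{"steps":[[[0,0,-0.5],[0,0,0]],[[0,0,-0.6],[0,0,0]],[[0,0,-0.6],[0,0,0]],[[0,0,-0.5],[0,0,0]],[[0,0,-0.3],[0,0,0]],[[0,0,-0.2],[0,0,0]],[[0,0,-0.12],[0,0,0]],[[0,0,0],[0,0,0]],[[0,0,0],[0,0,0]]]}'; python3 -m crank '{"steps":[[[0,0,-0.06],[0,0,0]],[[0,0,-0.06],[0,0,0]],[[0,0,-0.06],[0,0,0]],[[0,0,0],[0,0,0]],[[0,0,0],[0,0,0]]]}'
```

```text
time: 10.03
ee_pos: [0.4369, -0.1867, 0.0373]
eef_rot: [0.743, 0.669, -0.0, 0.0]
ft_force: [-0.1, -0.1, -1.5]
width: 0.0338
grip_force: 20.0
time: 10.45
ee_pos: [0.4365, -0.1867, 0.0324]
eef_rot: [0.743, 0.669, -0.0, -0.0]
ft_force: [0.3, -0.0, -2.7]
width: 0.0336
grip_force: 20.0
```

```bash
python3 -m crank '{"steps":[[[0,0,-0.04],[0,0,0]],[[0,0,0],[0,0,0]],[[0,0,0],[0,0,0]]]}'; python3 -c "
from h import *
ang()
c=cams.camera('side');cv2.imwrite('pics/s2.png',cv2.resize(c['pixels'][170:330,200:420],(800,582),interpolation=cv2.INTER_CUBIC))"
```

```text
time: 10.7
ee_pos: [0.4368, -0.1867, 0.0316]
eef_rot: [0.743, 0.669, -0.0, -0.0]
ft_force: [-0.1, -0.1, 1.3]
width: 0.034
grip_force: 20.0
10.7 [ 0.4368 -0.1867  0.0316] [ 0.743  0.669 -0.    -0.   ] [-0.1 -0.1  1.3] 0.03404639686626511 19.993371963500977
J [ 0.35  0.22 -0.04  2.05  0.01  0.88  0.19] yang -6.1 z [-0. -0. -1.] fixrot units [ 0. -0.  0.]
track [1.000e-01 1.389e+02] F track [-0.1 -0.1]
```

View pics/s2.png

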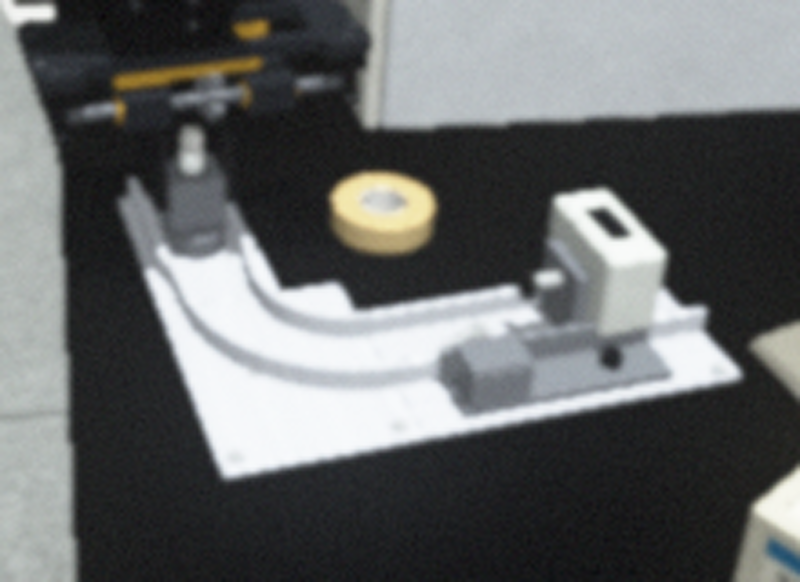

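The side view shows the carrier upright in the mouth at (195,200), between the walls, with the tape at (383,210) clear. I'll release, slide back behind the block with the fingers straddling it, and close.

```bash
python3 -m crank '{"steps":[[[0,0,0],[0,0,0]],[[0,0,0],[0,0,0]],[[0,0,0],[0,0,0]],[[0,0,0],[0,0,0]],[[0,0,0],[0,0,0]],[[0,0,0],[0,0,0]],[[0,0,0.02],[0,0,0]]]}' 87; python3 -m crank '{"steps":[[[0.03,0.2,0],[0,0,0]],[[0.05,0.4,0],[0,0,0]],[[0.05,0.4,0],[0,0,0]],[[0.05,0.4,0],[0,0,0]],[[0.05,0.4,0],[0,0,0]],[[0,0,0],[0,0,-0.12]],[[0,0,0],[0,0,0]]]}'; python3 -m crank '{"steps":[[[0,0,0],[0,0,0]],[[0,0,0],[0,0,0]],[[0,0,0],[0,0,0]],[[0,0,0],[0,0,0]],[[0,0,0],[0,0,0]],[[0,0,0],[0,0,0]],[[0,0,0],[0,0,0]],[[0,0,0],[0,0,0]],[[0,0,0],[0,0,0]],[[0,0,0],[0,0,0]]]}' 0 20; cat >> h.py <<'E'
def car(n="top"):
    th=np.radians(-6.7);R=np.array([[np.cos(th),-np.sin(th)],[np.sin(th),np.cos(th)]])
    P=cloud(cams.camera(n)).reshape(-1,3);l=(P[:,:2]-[.4205,-.3247])@R*1000
    for a,lo,hi in(("cap",.064,.082),("block",.046,.054)):
        k=(P[:,2]>lo)&(P[:,2]<hi)&(l[:,0]>-30)&(l[:,0]<150)&(l[:,1]>-25)&(l[:,1]<160);q=l[k]
        print(n,a,len(q),np.round(np.median(q,0),1) if len(q) else "",np.round(np.median(P[k][:,2]),4),np.round(q.min(0)),np.round(q.max(0)))
E
python3 -c "
from h import *
ang();car();car('side')"
```

```text
time: 11.33
ee_pos: [0.4365, -0.1866, 0.0318]
eef_rot: [0.743, 0.669, -0.0, -0.0]
ft_force: [-0.1, 0.3, -0.3]
width: 0.0725
grip_force: 0.0
time: 11.92
ee_pos: [0.4425, -0.1408, 0.0319]
eef_rot: [0.747, 0.665, -0.0, -0.0]
ft_force: [-0.1, -0.2, -0.6]
width: 0.0869
grip_force: 0.0
time: 12.75
ee_pos: [0.4423, -0.1416, 0.0319]
eef_rot: [0.747, 0.665, -0.0, -0.0]
ft_force: [-0.5, -0.9, -0.7]
width: 0.028
grip_force: 0.0
12.75 [ 0.4423 -0.1416  0.0319] [ 0.747  0.665 -0.    -0.   ] [-0.5 -0.9 -0.7] 0.028047368041106177 0.0
J [ 0.28  0.2  -0.08  2.07  0.02  0.88  0.08] yang -6.6 z [-0.001  0.    -1.   ] fixrot units [-0.   -0.01 -0.  ]
track [  0.3 184.4] F track [-0.4 -0.9]
  return _methods._mean(a, axis=axis, dtype=dtype,
  ret = ret.dtype.type(ret / rcount)
Traceback (most recent call last):
  File "h.py", line 26, in car
    print(n,a,len(q),np.round(np.median(q,0),1) if len(q) else "",np.round(np.median(P[k][:,2]),4),np.round(q.min(0)),np.round(q.max(0)))
                                                                                                            ~~~~~^^^
ValueError: zero-size array to reduction operation minimum which has no identity
```

```bash
python3 -m crank '{"steps":[[[0,0,0],[0,0,0]],[[0,0,0],[0,0,0]],[[0,0,0],[0,0,0]],[[0,0,0],[0,0,0]],[[0,0,0],[0,0,0]],[[0,0,0],[0,0,0]],[[-0.03,-0.2,0],[0,0,0]],[[-0.03,-0.2,0],[0,0,0]],[[0,0,0],[0,0,0]]]}' 0; sed -i 's/        print(n,a/        if len(q): print(n,a/' h.py; python3 -c "
from h import *
ang();car('side')"
```

```text
time: 13.55
ee_pos: [0.4406, -0.153, 0.0319]
eef_rot: [0.747, 0.664, -0.0, -0.0]
ft_force: [-0.2, -0.1, 0.9]
width: 0.0003
grip_force: 0.0
13.55 [ 0.4406 -0.153   0.0319] [ 0.747  0.664 -0.    -0.   ] [-0.2 -0.1  0.9] 0.0003331469722796175 0.0
J [ 0.3   0.2  -0.07  2.07  0.02  0.88  0.1 ] yang -6.7 z [-0.001 -0.    -1.   ] fixrot units [ 0.   -0.01  0.  ]
track [-1.000e-01  1.729e+02] F track [-0.2 -0.2]
side cap 45 [  0.4 138.1] 0.0739 [-14. 133.] [ 15. 160.]
side block 115 [ -1.8 133.9] 0.0492 [-17.  -4.] [150. 160.]
```

```bash
python3 -m crank '{"steps":[[[-0.014,-0.12,0],[0,0,0]],[[-0.014,-0.12,0],[0,0,0]],[[-0.014,-0.12,0],[0,0,0]],[[-0.014,-0.12,0],[0,0,0]],[[-0.014,-0.12,0],[0,0,0]],[[-0.014,-0.12,0],[0,0,0]],[[-0.014,-0.12,0],[0,0,0]],[[0,0,0],[0,0,0]]]}'; python3 -c "
from h import *
ang();car('side')"
```

```text
time: 14.27
ee_pos: [0.4383, -0.1734, 0.0319]
eef_rot: [0.747, 0.665, -0.0, -0.0]
ft_force: [-0.4, 0.2, 0.1]
width: 0.0006
grip_force: 0.0
14.2667 [ 0.4383 -0.1734  0.0319] [ 0.747  0.665 -0.    -0.   ] [-0.4  0.2  0.1] 0.00060140897959837 0.0
J [ 0.33  0.21 -0.05  2.05  0.01  0.88  0.15] yang -6.7 z [-0.001 -0.    -1.   ] fixrot units [ 0.   -0.01  0.  ]
track [ -0.  152.4] F track [-0.4  0.1]
side cap 138 [ -0.7 140.5] 0.0748 [-15. 117.] [ 15. 160.]
side block 122 [ -4.5 118.3] 0.0492 [-17.   4.] [150. 158.]
```

```bash
python3 -m crank '{"steps":[[[-0.014,-0.12,0],[0,0,0]],[[-0.014,-0.12,0],[0,0,0]],[[-0.014,-0.12,0],[0,0,0]],[[-0.014,-0.12,0],[0,0,0]],[[-0.014,-0.12,0],[0,0,0]],[[-0.014,-0.12,0],[0,0,0]],[[-0.014,-0.12,0],[0,0,0]],[[-0.014,-0.12,0],[0,0,0]],[[-0.014,-0.12,0],[0,0,0]],[[-0.014,-0.12,0],[0,0,0]]]}'; python3 - <<'E'
from h import *
ang()
c=cams.camera('side');cv2.imwrite('pics/s3.png',cv2.resize(c['pixels'][170:330,200:420],(800,582),interpolation=cv2.INTER_CUBIC))
E
```

```text
time: 15.15
ee_pos: [0.4348, -0.2029, 0.0319]
eef_rot: [0.747, 0.665, -0.0, -0.0]
ft_force: [0.2, 0.4, -0.9]
width: 0.0002
grip_force: 0.3
15.15 [ 0.4348 -0.2029  0.0319] [ 0.747  0.665 -0.    -0.   ] [ 0.2  0.4 -0.9] 0.0002360186921752822 0.3012464800849557
J [ 0.37  0.23 -0.03  2.03  0.01  0.88  0.22] yang -6.7 z [-0.001  0.    -1.   ] fixrot units [-0.   -0.01 -0.  ]
track [  0.  122.6] F track [0.1 0.4]
```

View pics/s3.png

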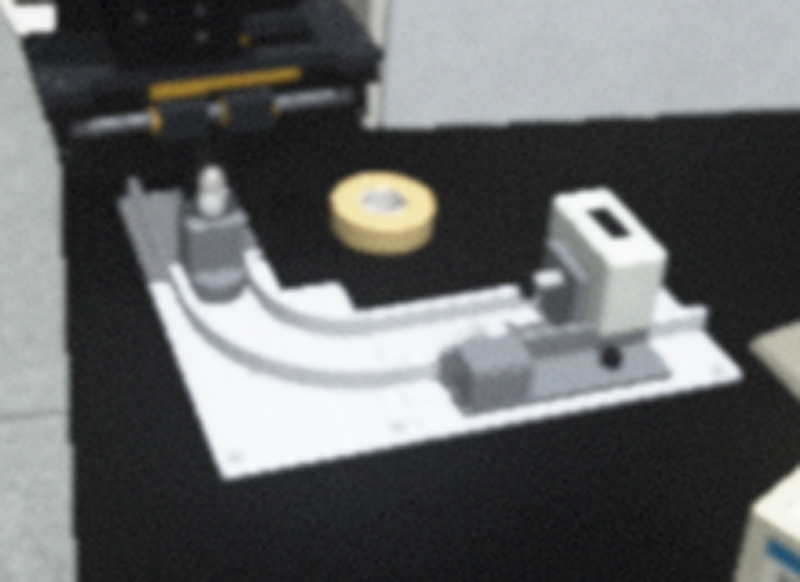

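The side view shows the carrier upright with its cap at (210,172). It has been pushed to the narrowing and the fingers are behind the block.

```bash
cat >> h.py <<'E'
def cap(u,v):
    c=np.load("side.npy",allow_pickle=True).item()
    th=np.radians(-6.7);R=np.array([[np.cos(th),-np.sin(th)],[np.sin(th),np.cos(th)]])
    print("cap",np.round((ray(c,u,v,.077)[:2]-[.4205,-.3247])@R*1000,1))
def capauto(tx,ty):
    "cap top: points 70..82 mm high ahead of the fingers, near track point"
    c=cams.camera("side");P=cloud(c);th=np.radians(-6.7);R=np.array([[np.cos(th),-np.sin(th)],[np.sin(th),np.cos(th)]])
    l=(P[...,:2]-[.4205,-.3247])@R*1000
    k=(P[...,2]>.068)&(P[...,2]<.082)&(np.hypot(l[...,0]-tx,l[...,1]-ty)<13)
    print("capauto",k.sum(),np.round(np.median(l[k],0),1),"bright",np.round(np.median(l[k&(c["pixels"].min(-1)>120)],0),1))
E
python3 -m crank '{"steps":[[[-0.014,-0.12,0],[0,0,0]],[[-0.014,-0.12,0],[0,0,0]],[[-0.014,-0.12,0],[0,0,0]],[[-0.014,-0.12,0],[0,0,0]],[[-0.014,-0.12,0],[0,0,0]],[[-0.014,-0.12,0],[0,0,0]],[[0,0,0],[0,0,0]]]}'; python3 - <<'E'
from h import *
cap(257.75,217.3);ang();capauto(0,78)
E
```

```text
time: 15.78
ee_pos: [0.4326, -0.2214, 0.0319]
eef_rot: [0.747, 0.665, -0.0, -0.0]
ft_force: [-0.2, -0.2, -0.3]
width: 0.0006
grip_force: 0.0
cap [-1.9 90. ]
15.7833 [ 0.4326 -0.2214  0.0319] [ 0.747  0.665 -0.    -0.   ] [-0.2 -0.2 -0.3] 0.0006148256051080632 0.0
J [ 0.39  0.24 -0.02  2.02  0.01  0.89  0.26] yang -6.7 z [-0.001 -0.    -1.   ] fixrot units [ 0.   -0.01  0.  ]
track [  0. 104.] F track [-0.2 -0.2]
capauto 34 [-0.2 73.4] bright [-0.5 73.1]
```

```bash
python3 - <<'E'
import numpy as np
th=np.radians(-6.7);R=np.array([[np.cos(th),-np.sin(th)],[np.sin(th),np.cos(th)]])
L=29;p=np.array([0,104.])
for a in range(0,95,5):
    f=np.radians(a);q=np.array([70-70*np.cos(f)-L*np.sin(f),70-70*np.sin(f)+L*np.cos(f)])
    print(a,np.round(q,1),np.round(R@(q-p)/25,3));p=q
E
```

```text
0 [ 0. 99.] [-0.023 -0.199]
5 [-2.3 92.8] [-0.119 -0.236]
10 [-4.  86.4] [-0.098 -0.246]
15 [-5.1 79.9] [-0.076 -0.253]
20 [-5.7 73.3] [-0.054 -0.259]
25 [-5.7 66.7] [-0.031 -0.263]
30 [-5.1 60.1] [-0.008 -0.264]
35 [-4.  53.6] [ 0.015 -0.264]
40 [-2.3 47.2] [ 0.038 -0.262]
45 [-0. 41.] [ 0.061 -0.257]
50 [ 2.8 35. ] [ 0.083 -0.251]
55 [ 6.1 29.3] [ 0.105 -0.243]
60 [ 9.9 23.9] [ 0.125 -0.233]
65 [14.1 18.8] [ 0.145 -0.221]
70 [18.8 14.1] [ 0.164 -0.208]
75 [23.9  9.9] [ 0.181 -0.192]
80 [29.3  6.1] [ 0.197 -0.176]
85 [35.   2.8] [ 0.212 -0.158]
90 [41.  0.] [ 0.225 -0.139]
```

Each 5° goes in as two half rows.

```bash
python3 -m crank '{"steps":[[[-0.012,-0.1,0],[0,0,0]],[[-0.012,-0.1,0],[0,0,0]],[[-0.06,-0.118,0],[0,0,0.5]],[[-0.06,-0.118,0],[0,0,0.5]],[[-0.05,-0.123,0],[0,0,0.5]],[[-0.05,-0.123,0],[0,0,0.5]],[[0,0,0],[0,0,0]]]}'; python3 - <<'E'
from h import *
ang();capauto(1,58)
E
```

```text
time: 16.42
ee_pos: [0.4264, -0.2384, 0.0319]
eef_rot: [0.686, 0.728, -0.0, -0.0]
ft_force: [-0.2, 0.3, 0.4]
width: 0.0008
grip_force: 0.0
16.4167 [ 0.4264 -0.2384  0.0319] [ 0.686  0.728 -0.    -0.   ] [-0.2  0.3  0.4] 0.0007681763132132435 0.0
J [ 0.44  0.24 -0.03  2.01  0.01  0.89  0.47] yang 3.4 z [-0.001 -0.    -1.   ] fixrot units [ 0.   -0.01  0.  ]
track [-4.2 86.4] F track [-0.3  0.3]
capauto 34 [ 0.4 55.7] bright [-0.2 55.3]
```

```bash
python3 -m crank '{"steps":[[[-0.038,-0.126,0],[0,0,0.5]],[[-0.038,-0.126,0],[0,0,0.5]],[[-0.027,-0.13,0],[0,0,0.5]],[[-0.027,-0.13,0],[0,0,0.5]],[[0,0,0],[0,0,0]]]}'; python3 - <<'E'
from h import *
ang();capauto(5,46)
E
```

```text
time: 16.88
ee_pos: [0.4234, -0.2509, 0.0319]
eef_rot: [0.62, 0.785, -0.0, -0.0]
ft_force: [-0.3, 0.3, 0.0]
width: 0.0005
grip_force: 0.0
16.8833 [ 0.4234 -0.2509  0.0319] [ 0.62   0.785 -0.    -0.   ] [-0.3  0.3  0. ] 0.00049348622524311 0.0
J [ 0.48  0.25 -0.04  2.    0.01  0.89  0.66] yang 13.4 z [-0.001 -0.    -1.   ] fixrot units [ 0.   -0.01  0.  ]
track [-5.8 73.7] F track [-0.3  0.3]
capauto 36 [ 2.7 45. ] bright [ 2.  43.9]
```

```bash
python3 -m crank '{"steps":[[[-0.016,-0.132,0],[0,0,0.5]],[[-0.016,-0.132,0],[0,0,0.5]],[[-0.004,-0.132,0],[0,0,0.5]],[[-0.004,-0.132,0],[0,0,0.5]],[[0.008,-0.132,0],[0,0,0.5]],[[0.008,-0.132,0],[0,0,0.5]],[[0,0,0],[0,0,0]]]}'; python3 - <<'E'
from h import *
ang();capauto(12.7,30)
E
python3 -m crank '{"steps":[[[0.02,-0.131,0],[0,0,0.5]],[[0.02,-0.131,0],[0,0,0.5]],[[0.03,-0.129,0],[0,0,0.5]],[[0.03,-0.129,0],[0,0,0.5]],[[0,0,0],[0,0,0]]]}'; python3 - <<'E'
from h import *
ang();capauto(20.5,20.5)
E
```

```text
time: 17.52
ee_pos: [0.4229, -0.2705, 0.0319]
eef_rot: [0.513, 0.859, -0.0, -0.0]
ft_force: [-0.6, -0.4, -1.2]
width: 0.0006
grip_force: 0.0
17.5167 [ 0.4229 -0.2705  0.0319] [ 0.513  0.859 -0.    -0.   ] [-0.6 -0.4 -1.2] 0.0005678502600476949 0.0
J [ 0.53  0.27 -0.06  1.98  0.02  0.9   0.95] yang 28.3 z [-0.001 -0.    -1.   ] fixrot units [ 0.   -0.01  0.  ]
track [-4.  54.1] F track [-0.5 -0.5]
capauto 34 [ 9.6 26.9] bright [10.2 26.9]
time: 17.98
ee_pos: [0.4255, -0.2833, 0.0319]
eef_rot: [0.436, 0.9, -0.0, -0.0]
ft_force: [0.2, 0.0, 0.0]
width: 0.0002
grip_force: 0.0
17.9833 [ 0.4255 -0.2833  0.0319] [ 0.436  0.9   -0.    -0.   ] [0.2 0.  0. ] 0.00016920096137130797 0.0
J [ 0.57  0.29 -0.08  1.95  0.03  0.9   1.14] yang 38.3 z [-0. -0. -1.] fixrot units [ 0.   -0.01  0.  ]
track [ 0.1 41.7] F track [0.2 0. ]
capauto 39 [17.7 17.7] bright [17.8 17.4]
```

```bash
python3 -m crank '{"steps":[[[0.042,-0.126,0],[0,0,0.5]],[[0.042,-0.126,0],[0,0,0.5]],[[0.053,-0.122,0],[0,0,0.5]],[[0.053,-0.122,0],[0,0,0.5]],[[0.063,-0.117,0],[0,0,0.5]],[[0.063,-0.117,0],[0,0,0.5]],[[0,0,0],[0,0,0]]]}'; python3 - <<'E'
from h import *
ang();capauto(35,9.4)
E
python3 -m crank '{"steps":[[[0.073,-0.11,0],[0,0,0.5]],[[0.073,-0.11,0],[0,0,0.5]],[[0.082,-0.104,0],[0,0,0.5]],[[0.082,-0.104,0],[0,0,0.5]],[[0.09,-0.096,0],[0,0,0.5]],[[0.09,-0.096,0],[0,0,0.5]],[[0,0,0],[0,0,0]]]}'; python3 - <<'E'
from h import *
ang();capauto(51,2.4)
E
```

```text
time: 18.62
ee_pos: [0.4334, -0.3015, 0.0318]
eef_rot: [0.315, 0.949, -0.0, -0.0]
ft_force: [-0.3, 0.1, 0.4]
width: 0.0003
grip_force: 0.0
18.6167 [ 0.4334 -0.3015  0.0318] [ 0.315  0.949 -0.    -0.   ] [-0.3  0.1  0.4] 0.0003225901854105106 0.0
J [ 0.62  0.32 -0.11  1.91  0.04  0.91  1.42] yang 53.3 z [-0.    -0.001 -1.   ] fixrot units [ 0.01 -0.    0.  ]
track [10.1 24.5] F track [-0.3  0. ]
capauto 30 [33.3  6.3] bright [32.4  5.5]
time: 19.25
ee_pos: [0.4457, -0.3169, 0.0319]
eef_rot: [0.188, 0.982, -0.0, -0.0]
ft_force: [-0.2, 0.0, -1.0]
width: 0.0004
grip_force: 0.0
19.25 [ 0.4457 -0.3169  0.0319] [ 0.188  0.982 -0.    -0.   ] [-0.2  0.  -1. ] 0.000373060785275612 0.0
J [ 0.66  0.36 -0.14  1.86  0.06  0.93  1.68] yang 68.3 z [-0.    -0.001 -1.   ] fixrot units [ 0.01 -0.    0.  ]
track [24.1 10.7] F track [-0.2 -0. ]
capauto 0 [nan nan] bright [nan nan]
  return _methods._mean(a, axis=axis, dtype=dtype,
  ret = um.true_divide(
```

Cap not found there, so I'm looking at the picture.

```bash
python3 - <<'E'
from h import *
c=cams.camera('side');cv2.imwrite('pics/s4.png',cv2.resize(c['pixels'][170:330,200:420],(800,582),interpolation=cv2.INTER_CUBIC))
E
```

```text
(no output)
```

View pics/s4.png

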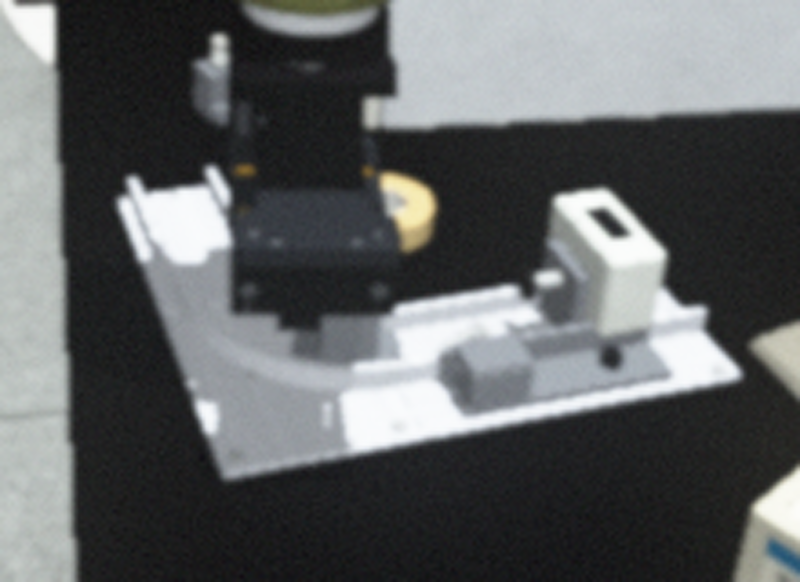

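The gripper hides the cap, but the block is visible ahead of the fingers at (350,340), on the floor and nearly through the bend. Carrying on.

```bash
python3 -m crank '{"steps":[[[0.098,-0.088,0],[0,0,0.5]],[[0.098,-0.088,0],[0,0,0.5]],[[0.106,-0.08,0],[0,0,0.5]],[[0.106,-0.08,0],[0,0,0.5]],[[0.112,-0.07,0],[0,0,0.5]],[[0.112,-0.07,0],[0,0,0.5]],[[0,0,0],[0,0,0]]]}'; cat >> h.py <<'E'
def fr(x0,x1,y=14):
    "front face of block seen from side: local extents of points 20..48 mm high"
    c=cams.camera("side");P=cloud(c);th=np.radians(-6.7);R=np.array([[np.cos(th),-np.sin(th)],[np.sin(th),np.cos(th)]])
    l=(P[...,:2]-[.4205,-.3247])@R*1000
    for lo,hi in((.036,.048),(.048,.053)):
        k=(P[...,2]>lo)&(P[...,2]<hi)&(l[...,0]>x0)&(l[...,0]<x1)&(abs(l[...,1])<25)
        if k.sum()>3: print("block z",lo,k.sum(),"x",np.round(np.percentile(l[k][:,0],[2,50,98]),1),"y",np.round(np.percentile(l[k][:,1],[2,50,98]),1))
E
python3 - <<'E'
from h import *
ang();fr(45,110)
E
```

```text
time: 19.93
ee_pos: [0.4615, -0.3288, 0.0319]
eef_rot: [0.058, 0.998, -0.0, -0.0]
ft_force: [0.6, 0.5, -0.7]
width: 0.0005
grip_force: 0.0
19.9333 [ 0.4615 -0.3288  0.0319] [ 0.058  0.998 -0.    -0.   ] [ 0.6  0.5 -0.7] 0.000514070899796337 0.0
J [ 0.69  0.4  -0.18  1.81  0.09  0.95  1.93] yang 83.3 z [-0.    -0.001 -1.   ] fixrot units [ 0.01 -0.    0.  ]
track [41.2  0.7] F track [0.5 0.5]
block z 0.036 41 x [52.7 66.3 80.2] y [-19.4 -17.5 -15.9]
```

```bash
python3 -m crank '{"steps":[[[0.12,-0.014,0],[0,0,0]],[[0.12,-0.014,0],[0,0,0]],[[0.12,-0.014,0],[0,0,0]],[[0.12,-0.014,0],[0,0,0]],[[0.12,-0.02,0],[0,0,0]],[[0.12,-0.02,0],[0,0,0]],[[0,0,0],[0,0,0]]]}'; python3 - <<'E'
from h import *
ang();fr(60,130)
E
python3 -m crank '{"steps":[[[0.08,-0.01,0],[0,0,0]],[[0.08,-0.01,0],[0,0,0]],[[0.08,-0.01,0],[0,0,0]],[[0.08,-0.01,0],[0,0,0]],[[0.08,-0.01,0],[0,0,0]]]}'; python3 - <<'E'
from h import *
ang()
E
```

```text
time: 20.57
ee_pos: [0.4801, -0.3312, 0.0319]
eef_rot: [0.058, 0.998, -0.0, 0.0]
ft_force: [-0.1, 0.4, -0.2]
width: 0.0002
grip_force: 0.0
20.5667 [ 0.4801 -0.3312  0.0319] [ 0.058  0.998 -0.     0.   ] [-0.1  0.4 -0.2] 0.00015776902174907356 0.0
J [ 0.68  0.43 -0.18  1.76  0.09  0.96  1.91] yang 83.4 z [ 0.    -0.001 -1.   ] fixrot units [0.01 0.   0.  ]
track [59.9  0.5] F track [-0.1  0.4]
block z 0.036 37 x [ 67.1  85.5 100. ] y [-18.  -16.5 -10.7]
time: 21.03
ee_pos: [0.4893, -0.3323, 0.0318]
eef_rot: [0.058, 0.998, -0.0, -0.0]
ft_force: [-3.9, 3.1, 1.8]
width: 0.0001
grip_force: 1.7
21.0333 [ 0.4893 -0.3323  0.0318] [ 0.058  0.998 -0.    -0.   ] [-3.9  3.1  1.8] 5.317943848071044e-05 1.7192456312477589
J [ 0.67  0.44 -0.18  1.74  0.1   0.97  1.9 ] yang 83.4 z [-0.001 -0.    -1.   ] fixrot units [ 0.   -0.01  0.  ]
track [69.2  0.4] F track [-4.3  2.6]
```

```bash
python3 -m crank '{"steps":[[[0.08,-0.01,0],[0,0,0]],[[0.08,-0.01,0],[0,0,0]],[[0.08,-0.01,0],[0,0,0]],[[0.08,-0.01,0],[0,0,0]]]}'; python3 -m crank '{"steps":[[[0.08,-0.01,0],[0,0,0]],[[0.08,-0.01,0],[0,0,0]],[[0.08,-0.01,0],[0,0,0]],[[0.08,-0.01,0],[0,0,0]]]}'; python3 - <<'E'
from h import *
ang();fr(76,150)
E
```

```text
time: 21.37
ee_pos: [0.4976, -0.3338, 0.0319]
eef_rot: [0.058, 0.998, -0.001, 0.0]
ft_force: [-1.8, 1.5, 0.4]
width: 0.0004
grip_force: 1.0
time: 21.7
ee_pos: [0.5056, -0.3345, 0.0319]
eef_rot: [0.058, 0.998, -0.0, 0.0]
ft_force: [-1.6, 1.1, -0.3]
width: 0.0002
grip_force: 0.9
21.7 [ 0.5056 -0.3345  0.0319] [ 0.058  0.998 -0.     0.   ] [-1.6  1.1 -0.3] 0.0002042472216907452 0.9171710349619389
J [ 0.66  0.47 -0.18  1.7   0.1   0.98  1.89] yang 83.4 z [ 0.    -0.001 -1.   ] fixrot units [0.01 0.   0.  ]
track [85.7  0.2] F track [-1.7  0.9]
block z 0.036 52 x [ 76.5  82.1 126. ] y [-16.1 -10.1   4.4]
block z 0.048 11 x [76.2 77.1 81. ] y [-10.5  -9.4   5.1]
```

```bash
for i in 1; do python3 -m crank '{"steps":[[[0.08,-0.01,0],[0,0,0]],[[0.08,-0.01,0],[0,0,0]],[[0.08,-0.01,0],[0,0,0]],[[0.08,-0.01,0],[0,0,0]],[[0.06,-0.007,0],[0,0,0]]]}'; done; python3 -m crank '{"steps":[[[0.06,-0.007,0],[0,0,0]],[[0.06,-0.007,0],[0,0,0]],[[0.06,-0.007,0],[0,0,0]],[[0.06,-0.007,0],[0,0,0]]]}'; python3 - <<'E'
from h import *
ang();fr(105,170)
E
```

```text
time: 22.17
ee_pos: [0.515, -0.3358, 0.0319]
eef_rot: [0.058, 0.998, -0.0, -0.0]
ft_force: [-1.8, 1.0, 0.9]
width: 0.0005
grip_force: 1.0
time: 22.5
ee_pos: [0.5209, -0.3365, 0.0319]
eef_rot: [0.058, 0.998, -0.0, -0.0]
ft_force: [-1.9, 1.5, 0.6]
width: 0.0002
grip_force: 1.0
22.5 [ 0.5209 -0.3365  0.0319] [ 0.058  0.998 -0.    -0.   ] [-1.9  1.5  0.6] 0.0002209667308648185 1.0409153066575527
J [ 0.64  0.5  -0.18  1.66  0.1   0.99  1.88] yang 83.3 z [-0.    -0.001 -1.   ] fixrot units [ 0.01 -0.    0.  ]
track [101.1   0. ] F track [-2.1  1.3]
block z 0.036 25 x [109.4 129.7 170. ] y [-17.7 -13.8 -11.6]
```

```bash
python3 -m crank '{"steps":[[[0.06,-0.007,0],[0,0,0]],[[0.06,-0.007,0],[0,0,0]],[[0,0,0],[0,0,0]]]}'|sed -n 2,4p; python3 -m crank '{"steps":[[[0.06,-0.007,0],[0,0,0]],[[0.06,-0.007,0],[0,0,0]],[[0,0,0],[0,0,0]]]}'|sed -n 2,4p; python3 - <<'E'
from h import *
ang()
E
```

```text
ee_pos: [0.5243, -0.3369, 0.032]
eef_rot: [0.058, 0.998, -0.0, 0.0]
ft_force: [0.1, -0.4, 0.1]
ee_pos: [0.527, -0.3374, 0.032]
eef_rot: [0.058, 0.998, -0.0, -0.0]
ft_force: [-0.3, 0.4, 0.5]
23.05 [ 0.527  -0.3374  0.032 ] [ 0.058  0.998 -0.    -0.   ] [-0.3  0.4  0.5] 0.000379513687022121 0.6076531112194061
J [ 0.64  0.51 -0.18  1.64  0.11  1.    1.88] yang 83.3 z [-0.    -0.001 -1.   ] fixrot units [ 0.01 -0.    0.  ]
track [107.2  -0.2] F track [-0.3  0.4]
```

```bash
python3 -m crank '{"steps":[[[0.05,-0.006,0],[0,0,0]],[[0.05,-0.006,0],[0,0,0]],[[0.05,-0.006,0],[0,0,0]]]}'|sed -n '2p;4p'; python3 -m crank '{"steps":[[[0.05,-0.006,0],[0,0,0]],[[0.05,-0.006,0],[0,0,0]]]}'|sed -n '2p;4p'; python3 - <<'E'
from h import *
ang();fr(118,158)
c=cams.camera('side');cv2.imwrite('pics/s5.png',cv2.resize(c['pixels'][210:300,260:400],(800,514),interpolation=cv2.INTER_CUBIC))
E
```

```text
ee_pos: [0.5296, -0.3377, 0.0319]
ft_force: [-8.2, 2.2, 5.6]
ee_pos: [0.5318, -0.3381, 0.0319]
ft_force: [-8.3, 1.3, 6.5]
23.4667 [ 0.5318 -0.3381  0.0319] [ 0.058  0.998 -0.    -0.001] [-8.3  1.3  6.5] 0.0003026906014745572 4.554526247084141
J [ 0.63  0.52 -0.18  1.63  0.11  1.01  1.87] yang 83.3 z [-0.003 -0.    -1.   ] fixrot units [ 0.   -0.03  0.  ]
track [112.1  -0.3] F track [-8.4  0.3]
block z 0.036 20 x [120.3 136.4 151.9] y [-16.5 -14.  -11.8]
```

View pics/s5.png

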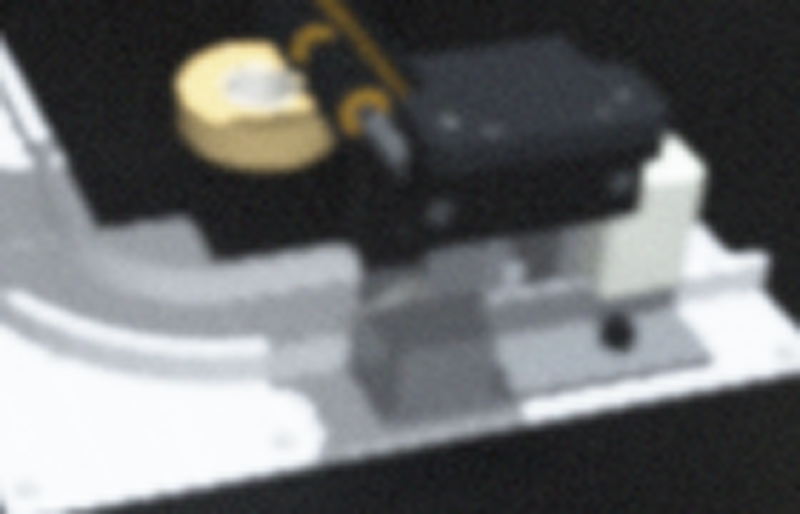

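The close-up shows the block against the buffer at (470,270), the latch housing at (440,350), and the tape clear. Push force is 8 N at the buffer, so I'm continuing in 0.5–1 mm steps.

```bash
python3 -m crank '{"steps":[[[0.03,-0.003,0],[0,0,0]],[[0,0,0],[0,0,0]]]}'|sed -n '2p;4p'; python3 -m crank '{"steps":[[[0.03,-0.003,0],[0,0,0]],[[0,0,0],[0,0,0]]]}'|sed -n '2p;4p'; python3 -c "
from h import *
ang();fr(118,158)"
```

```text
ee_pos: [0.5324, -0.3382, 0.0319]
ft_force: [-9.2, 3.1, 6.7]
ee_pos: [0.5329, -0.3383, 0.0319]
ft_force: [-9.7, 2.1, 6.8]
23.9 [ 0.5329 -0.3383  0.0319] [ 0.058  0.998 -0.    -0.002] [-9.7  2.1  6.8] 0.0005919348398859959 4.790420159697533
J [ 0.63  0.52 -0.18  1.63  0.11  1.01  1.87] yang 83.3 z [-0.003 -0.    -1.   ] fixrot units [ 0.   -0.04  0.  ]
track [113.2  -0.4] F track [-9.9  1. ]
block z 0.036 17 x [121.8 137.  151.9] y [-15.4 -14.3 -10.6]
```

```bash
python3 -m crank '{"steps":[[[0.04,-0.004,0],[0,0,0]],[[0,0,0],[0,0,0]]]}'|sed -n '2p;4p'; python3 -m crank '{"steps":[[[0.04,-0.004,0],[0,0,0]],[[0,0,0],[0,0,0]]]}'|sed -n '2p;4p'; python3 -c "
from h import *
ang()"
```

```text
ee_pos: [0.5338, -0.3384, 0.0319]
ft_force: [-10.2, 2.2, 8.0]
ee_pos: [0.5346, -0.3385, 0.0319]
ft_force: [-10.6, 3.2, 9.4]
24.2833 [ 0.5346 -0.3385  0.0319] [ 0.058  0.998 -0.    -0.002] [-10.6   3.2   9.4] 0.0002720153172552192 5.660695396363735
J [ 0.63  0.52 -0.18  1.62  0.11  1.01  1.87] yang 83.3 z [-0.004 -0.    -1.   ] fixrot units [ 0.   -0.05  0.  ]
track [114.9  -0.4] F track [-10.9   2. ]
```

```bash
for i in 1 2; do python3 -m crank '{"steps":[[[-0.06,0.007,0],[0,0,0]],[[-0.06,0.007,0],[0,0,0]],[[0,0,0],[0,0,0]]]}'|sed -n '2p;4p'; done; python3 -m crank '{"steps":[[[-0.2,0.025,0],[0,0,0]],[[-0.2,0.025,0],[0,0,0]],[[-0.4,0.05,0],[0,0,0]],[[-0.4,0.05,0],[0,0,0]],[[-0.4,0.05,0],[0,0,0.06]],[[-0.4,0.05,0],[0,0,0]],[[-0.4,0.05,0],[0,0,0]],[[0,0,0],[0,0,0]]]}'|sed -n '2p;4p'; python3 - <<'E'
from h import *
fr(90,158);fr(118,158)
for x in(125,130,135,140,145):capauto(x,0)
c=cams.camera('side');cv2.imwrite('pics/s6.png',cv2.resize(c['pixels'][210:300,260:400],(800,514),interpolation=cv2.INTER_CUBIC))
E
```

```text
ee_pos: [0.5326, -0.3381, 0.0318]
ft_force: [-5.5, 1.4, 4.4]
ee_pos: [0.5303, -0.3378, 0.0318]
ft_force: [-3.8, -0.6, 1.1]
ee_pos: [0.4684, -0.3303, 0.0319]
ft_force: [0.1, -0.5, -1.1]
block z 0.036 73 x [124.1 140.3 156.4] y [-15.  -13.5   2.3]
block z 0.048 52 x [130.1 143.5 151.2] y [-14.3  -7.7   6.6]
block z 0.036 70 x [122.8 139.6 156.2] y [-16.1 -13.7   0.6]
block z 0.048 54 x [132.7 143.2 151.6] y [-15.   -7.5   5.7]
capauto 0 [nan nan] bright [nan nan]
capauto 3 [139.9  -0.9] bright [nan nan]
capauto 3 [140.1  -0.3] bright [nan nan]
capauto 2 [140.9   1.4] bright [nan nan]
capauto 3 [139.7  -2. ] bright [nan nan]
  return _methods._mean(a, axis=axis, dtype=dtype,
  ret = um.true_divide(
```

View pics/s6.png

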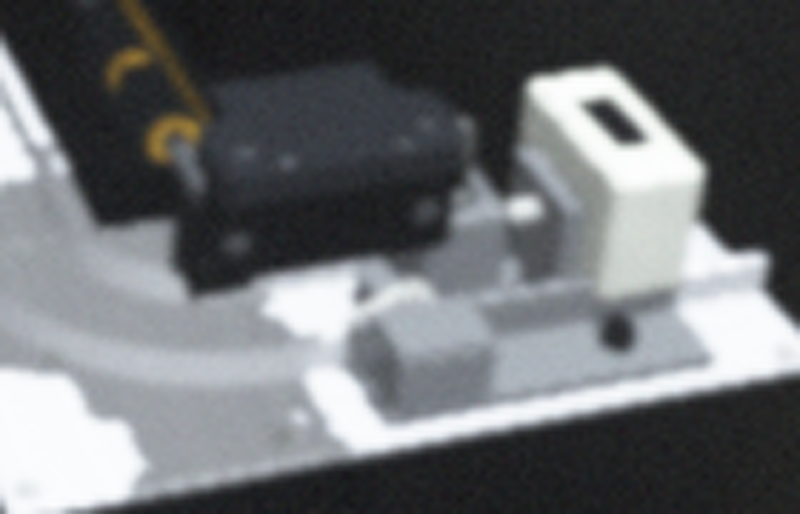

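The close-up shows the block up against the buffer tip (525,208), with the bolt (about (400,292)) behind it. I've now viewed 11 pictures, one over the limit, so from here I'll work with numbers only. I'm clearing the arm to measure the bolt from the top camera.

```bash
python3 -m crank '{"steps":[[[0,0,0.6],[0,0,0]],[[0,0,1],[0,0,0]],[[0,0,1],[0,0,0]],[[0,0.3,0.9],[0,0,0]],[[0,0.8,0.5],[0,0,0]],[[0,0.9,0],[0,0,0]],[[0,0.9,0],[0,0,0]],[[0,0.9,0],[0,0,0]],[[0,0.9,0],[0,0,0]],[[0,0.9,0],[0,0,0]]]}'; cat > top.py <<'E'
from h import *
th=np.radians(-6.7);R=np.array([[np.cos(th),-np.sin(th)],[np.sin(th),np.cos(th)]])
def loc(c):
    P=cloud(c);return (P[...,:2]-[.4205,-.3247])@R*1000,P[...,2]*1000
c1=cams.camera("top");c0=np.load("top.npy",allow_pickle=True).item()
for nm,c in(("start",c0),("now",c1)):
    l,z=loc(c)
    for a,lo,hi in(("bolt",19,31),("blk",42,50),("cap",66,80)):
        k=(z>lo)&(z<hi)&(l[...,0]>60)&(l[...,0]<(160 if a!="bolt" else 135))&(abs(l[...,1])<(17.5 if a=="bolt" else 22))
        q=l[k]
        if len(q):print(nm,a,len(q),"x",np.round(np.percentile(q[:,0],[0,50,100]),1),"y",np.round(np.percentile(q[:,1],[0,50,100]),1))
    zz=np.full((9,12),-1.)
    for i,y in enumerate(range(4,-32,-4)):
        for j,x in enumerate(range(92,140,4)):
            k=(abs(l[...,0]-x)<2)&(abs(l[...,1]-y)<2);zz[i,j]=np.median(z[k]) if k.any() else -1
    print("x 92..136, rows y 4..-28");print(np.round(zz).astype(int))
E
python3 top.py
```

```text
time: 26.68
ee_pos: [0.4706, -0.1889, 0.132]
eef_rot: [0.055, 0.998, -0.0, 0.0]
ft_force: [-0.0, -0.0, 1.1]
width: 0.0007
grip_force: 0.0
start bolt 25 x [101.3 115.2 122.2] y [-17.1 -14.6  -9.4]
start blk 22 x [149.  151.9 159.7] y [-6.5  1.   9.7]
x 92..136, rows y 4..-28
[[ 3  4  1  4  5  3  3  2  3  2  2  1]
 [ 3  2  4  2  3  5  4  3  4  5  2  3]
 [ 2  3  4  2  4  6  4  4  4  2  3  4]
 [ 3  3  6  3  2  1  5  3  2  3  3  1]
 [ 2  3  4  3  3 12 21 15  2  3  4  3]
 [ 4  2  5  5 23 14  5 28  2  6  3  3]
 [14 17 19 13 22 11 26 26 24 17 13 16]
 [23 25 26 25 24 19 24 27 23 21 21 25]
 [12 26 25 25 28 27 26 27 24 25 25 27]]
x 92..136, rows y 4..-28
[[-1 -1 -1 -1 -1 -1 -1 -1 -1 -1 -1 -1]
 [-1 -1 -1 -1 -1 -1 -1 -1 -1 -1 -1 -1]
 [-1 -1 -1 -1 -1 -1 -1 -1 -1 -1 -1 -1]
 [-1 -1 -1 -1 -1 -1 -1 -1 -1 -1 -1 -1]
 [-1 -1 -1 -1 -1 -1 -1 -1 -1 -1 -1 -1]
 [-1 -1 -1 -1 -1 -1 -1 -1 -1 -1 -1 -1]
 [-1 -1 -1 -1 -1 -1 -1 -1 -1 -1 -1 -1]
 [-1 -1 -1 -1 -1 -1 -1 -1 -1 -1 -1 -1]
 [-1 -1 -1 -1 -1 -1 -1 -1 -1 -1 -1 -1]]
```

```bash
python3 -m crank '{"steps":[[[-0.2,0.9,0],[0,0,0]],[[-0.2,1,0],[0,0,0]],[[-0.2,1,0],[0,0,0]],[[-0.2,1,0],[0,0,0]],[[-0.2,1,0],[0,0,0]],[[-0.2,1,0],[0,0,0]],[[-0.1,1,0],[0,0,0]],[[0,1,0],[0,0,0]],[[0,1,0],[0,0,0]],[[0,0,0],[0,0,0]]]}'|head -2; python3 top.py | sed -n '/^now/p;15,30p'; python3 -c "
from h import *
for x in (136,140):capauto(x,0)
fr(100,160)"
```

```text
time: 27.57
ee_pos: [0.4381, 0.0373, 0.1323]
now bolt 49 x [103.4 120.  123.6] y [-16.9  -9.7  16.4]
now blk 110 x [122.2 135.1 157. ] y [-14.9   7.1  20. ]
now cap 27 x [131.8 137.  143.5] y [-1.4  4.   7.7]
now cap 27 x [131.8 137.  143.5] y [-1.4  4.   7.7]
x 92..136, rows y 4..-28
[[ 4  4  3  4  8 18 20 18 41 49 64 75]
 [ 4  4  3  5  2 15 17 15 36 51 64 76]
 [ 5  3  3  3  1 17 18 17 39 48 50 59]
 [ 3  2  3  2  3  3 22 17 46 49 51 51]
 [ 4  3  2  3  4  5 25 25 32 48 49 49]
 [ 5  2 13  5 23 25  5 26 26 -1 -1 49]
 [11 15 19 14 12 22 25 26 24 16 -1 -1]
 [26 25 24 25 24 19 22 27 26 22 24 19]
 [ 9 25 26 25 26 28 25 27 28 26 26 26]]
capauto 35 [134.6  -0.7] bright [134.6  -0.7]
capauto 35 [1.352e+02 1.000e-01] bright [1.352e+02 1.000e-01]
block z 0.036 124 x [121.5 130.8 156. ] y [-15.7 -12.9  17.3]
block z 0.048 118 x [122.2 131.9 150.8] y [-14.   -4.   17.9]
```

```bash
cat >> top.py <<'E'
for n in("top","side"):
    c=cams.camera(n);l,z=loc(c)
    k=(z>46)&(z<53)&(l[...,0]>118)&(l[...,0]<153)&(abs(l[...,1])<22);q=l[k]
    print(n,cv2.minAreaRect(q.astype(np.float32)))
    e=[(y,np.percentile(q[abs(q[:,1]-y)<2.5][:,0],5)) for y in range(-12,16,4) if (abs(q[:,1]-y)<2.5).sum()>3]
    print("rear edge",np.round(e,1).tolist(),"slope",np.polyfit(*np.array(e).T,1)[0])
    A=np.c_[q,np.ones(len(q))];print("top plane",np.round(np.linalg.lstsq(A,z[k],rcond=None)[0],3))
E
python3 top.py | sed -n '/^top/,$p'
```

```text
top ((137.7095184326172, 2.4529170989990234), (30.648256301879883, 35.33061599731445), 2.009742259979248)
rear edge [[-12.0, 124.5], [-8.0, 123.1], [-4.0, 123.1], [0.0, 123.2], [4.0, 124.4], [8.0, 124.2], [12.0, 125.3]] slope 0.05195865873465182
top plane [-2.4000e-02 -6.0000e-03  5.2539e+01]
side ((136.74295043945312, 1.5628795623779297), (33.955135345458984, 31.287616729736328), 89.564697265625)
rear edge [[-12.0, 122.4], [-8.0, 122.2], [-4.0, 121.9], [0.0, 121.9], [4.0, 122.1], [8.0, 122.1], [12.0, 121.7]] slope -0.017594289205556456
top plane [2.0000e-03 2.9000e-02 4.8869e+01]
```

```bash
python3 - <<'E'
from h import *
th=np.radians(-6.7);R=np.array([[np.cos(th),-np.sin(th)],[np.sin(th),np.cos(th)]])
for nm,c in(("start",np.load("top.npy",allow_pickle=True).item()),("now",cams.camera("top")),("now",cams.camera("top"))):
    P=cloud(c);l=(P[...,:2]-[.4205,-.3247])@R*1000;z=P[...,2]*1000
    k=(z>21.5)&(z<31)&(l[...,0]>98)&(l[...,0]<121)&(l[...,1]<0)&(l[...,1]>-18);q=l[k]
    print(nm,k.sum(),np.round(sorted(q[:,1])[-8:],1),"x at nose",np.round(q[np.argsort(q[:,1])[-5:],0],1))
E
```

```text
start 21 [-13.6 -13.2 -13.  -12.1 -12.  -11.6 -11.5  -9.4] x at nose [110.3 120.1 114.8 117.3 117.1]
now 24 [-13.4 -12.9 -12.8 -12.2 -11.3 -11.1  -9.9  -9.8] x at nose [115.3 119.6 116.9 117.5 115. ]
now 21 [-13.  -12.8 -12.8 -12.6 -11.7 -11.   -9.9  -9.8] x at nose [120.7 114.9 116.8 115.  117.4]
```

The bolt nose is back at its shut position (y≈-10 mm, as at the start). The carrier sits upright behind it at x≈137 mm with yaw under 3°. The gripper is well clear of everything, so I'm handing in.

```bash
python3 -c "
from h import *
st();print(ticket.close_job())"
```

```text
28.0167 [0.4381 0.0318 0.1319] [ 0.056  0.998 -0.    -0.   ] [ 1.  -0.1 -0.5] 0.0003632787884396221 0.0
the job is handed in; nothing more can be done
None
```

The job is handed in at 28 s with the carrier latched in the reading station and let go: it measures upright at x ≈ 137 mm, bolt shut behind it, peak push reading about 11 N; the hand-in gave no verdict, and I viewed 11 pictures, one over the limit of 10.

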